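# Unlock the folding lid stay and shut the pastry box

## Task

Shut the wooden pastry box for the evening. Its lid is propped open by a folding brass stay on the box's right-hand side: take the steel pin at the stay's knee, lift it past centre so that the stay unlocks and folds, then lower the lid smoothly, without forcing or slamming it, and press it firmly down on its stiff seal until it is fully shut, with no gap left under it. Leave the pastries as they are and let go at the end.

Things in the scene. Friction and masses are not known exactly. Their poses are not given: they have to be found in the camera images.
- bush_x (a joint): Strain of the rubber bush that carries the stay's lower pivot, m, + toward the box's rear; springs back, 10 N per mm. Shows how hard the stay is pulled or pushed fore and aft; more than 2 mm either way damages it.
- bush_z (a joint): The same bush's strain up (+) or down, m, 10 N per mm, same limit of 2 mm.
- pastry_box: Open wooden box fixed to the counter, 180 mm deep (its x), 200 wide (its y), 100 high, walls 8. Origin: centre of its underside; +x points to the hinged rear, -x to the front, +y to its left. The stay is outside its right (-y) wall, its two links 57 mm (lower, box to knee) and 91 mm (upper, knee to lid).
- lid_hinge (a point): Mid-point of the lid's hinge line, on top of the rear wall: (90, 0, 100) mm in the box frame. The hinge line runs along the box's y.
- lid_edge (a point): Point to push on the lid's OUTER face (up when shut, up and rearward when open), midway across, 155 mm from the hinge line, 27 mm short of the free edge. Board 184 x 204 x 14 mm; the hinge line lies in its inner face. Axes turn with the lid: z outward normal, -x from hinge to free edge. At joint value q the lid slopes 1.309 - q rad above level, free edge up and to the front.
- stay_pivot (a point): Point on the axis of the stay's lower pivot, (-35, -156, 88) mm in the box frame: 56 mm out from the right wall, at the same y as knee_pin. The pin moves about this axis (parallel to the box's y) on a circle of radius 57 mm.
- knee_pin (a point): Middle of the knee pin: smooth steel rod 12 mm in diameter along the box's y, standing 66 mm out from the stay's knee, end collar 18 mm in diameter, 4 thick; 19 mm of free rod either side of this point, which is 56 mm from the wall. Locked, it is 49 mm rearward of and 29 mm above stay_pivot, 117 mm above the counter. It unlocks up and a little forward; it can turn in the grip.
- lid (a joint): Lid hinge, rad. 0 = open on the locked stay; grows as it is lowered; 1.309 = fully shut. Stiff hinge (friction about 0.5 N m, lid 0.3 to 0.5 kg): the lid stays where it is left and must be pushed down all the way. A stiff rubber seal strip on the front rim resists over the last 0.035 rad (6 mm) with about 13 to 17 N at lid_edge, then stays down. It opens 0.02 rad more as the knee goes over centre.
- knee (a joint): Folding angle of the knee, rad. 0 = locked (on its stop, 0.3 rad beyond straight); 0.3 = straight (dead centre); larger = unlocked, folding; about 3.05 shut. Below about 0.6 the lid cannot be pushed down without excessive force; draw the pin on round stay_pivot until the lid starts to sink, then push the lid and the stay folds by itself, the pin swinging over to the front and down beside the box.
- croissant_a: Croissant, 65 x 133 x 49 mm, loose in the front half of the box; leave it. Origin: centre of its underside.
- croissant_b: Croissant, 64 x 134 x 50 mm, loose in the rear half of the box; leave it. Origin: centre of its underside.
- tart_a: Tart, 107 mm across, 44 mm high, on the counter right of the box; leave it. Origin: centre of its underside.
- tart_b: Tart, 107 mm across, 44 mm high, on the counter right of the box, farther back; leave it. Origin: centre of its underside.
- slice_a: Cake slice, 70 x 106 x 49 mm, on the counter left of the box; leave it. Origin: centre of its underside.

How it is judged:
On the way:
1. the stay's knee is lifted past centre and has begun to fold, with the lid still up (value of joint knee above 0.6 rad and value of joint lid below 0.9 rad), for 0.1 s.
At the end, for the whole second after the job is handed in: The lid is fully shut, its seal pressed down, within 0.0065 rad (1.2 mm at its edge), with the stay folded and everything at rest (value of joint lid above 1.3025 rad and value of joint knee above 2 rad and velocity of joint lid below 0.05 rad/s and linear speed of each of croissant_a, croissant_b below 0.02 m/s); the robot touches nothing.
It fails at once if the lid is forced (more than 25 N between the fingers and the lid) (contact force between the fingers and lid_c0 above 25 N).
It fails at once if the stay is strained (its pivot bush is pushed more than 2 mm, 20 N, off centre) (value of joint any of bush_x, bush_z above 0.002 m or value of joint any of bush_x, bush_z below -0.002 m).
It fails at once if the lid is dropped or slammed (faster than 1.5 rad/s while more than 0.1 rad open) (velocity of joint lid above 1.5 rad/s and value of joint lid below 1.2 rad).
It fails at once if a pastry is shifted by more than 25 mm (distance of any of croissant_a, croissant_b, tart_a, tart_b, slice_a from where it was at the start of the episode above 0.025 m).
It also fails if it takes over 72 s, if anything falls off the work surface, if the arm or the gripper's body presses on something with over 40 N, if the wrist force passes 120 N, or if a joint passes its speed limit or range.

## Robot

A 6-joint arm with a two-finger parallel gripper is mounted at the origin on a cart in front of the work surface, level with it; the furniture and walls round the work are solid. World frame = base frame: x ahead of the robot, y to its left, z up, the work surface at z = 0. Lengths are in m, angles in rad, forces in N, time in s.
With the tool pointing down it reaches from about 0.2 to 0.875 m from the base axis. Payload 3.4 kg.
Tool frame: the origin (TCP) lies at the very end of the fingers, on their centre line; the grasp point (between the pads) lies 19 mm behind it; z points along the fingers, y is the line along which they close (so a half turn about z gives the same grasp; the last joint's range is limited). The gripper opens to 94 mm and grips with 3 to 60 N. Pads are 16 mm wide; open, the fingers measure 119 mm over their backs; the gripper's body (75 mm by 177 mm) begins 78 mm behind the grasp point.
Start: joints at [-1.24, 0.276, 1.505, -0, 1.361, -0.121], TCP at [0.251, -0.517, 0.17] pointing down, gripper open.
Joint ranges: [-2.89, 2.89], [-0.75, 2.08], [0.22, 2.7], [-1.18, 4.32], [0.11, 2.71], [-2.7, 2.7]. Speed limits (rad/s): [2.57, 2.57, 3.14, 3.14, 3.14, 3.14].

## Interface

Orientations are given as a unit quaternion [x, y, z, w].
In Python, from workcell import read_state, cams, robot gives the robot as it stands. The module is installed in compiled form; this text tells all that it offers.
- The arm moves only by the shell command python3 -m creep 'ROWS' [FORCE]. ROWS is text: rows parted by semicolons, each of 7 numbers parted by spaces: the shift along the tool's x, y, z in cm, then the turn, a rotation vector about the tool's x, y, z in rad, then the gripper command: -1 is fully open, 1 is shut, values between are in proportion. In form: tx ty tz rx ry rz fingers; .... A call has exactly 10 rows; each row is the pose to reach, as a shift and turn from the pose commanded when the call began, along the tool's axes at that moment; what a row does not reach only later rows make up. A row lasts 1/8 s, in which the tool goes at most 62.5 mm and 10.7 degrees, less where a joint would pass 70% of its speed; a pose out of reach is approached as far as the arm can. A call with a gripper value outside its range is refused whole. The fingers move at their own pace and stop on an object; FORCE is the grip in N (left out, the last holds). Time passes only in rows, so rows that repeat a pose let the fingers close, or fill a call up. It gives the time, the measured TCP pose, the force, the opening and the grip force at its end, in the units of the state.
- read_state(): the state, without advancing time (a new reading comes with each control period).
- cams.read_camera(name): name is "side" or "top" or "wrist"; returns (picture, depth): 480x640x3 uint8, red, green, blue; 480x640 float32, m along the optical axis (not along the pixel's ray), 0 where there is no reading.
- cams.camera_model(name): a dict with "fx", "fy", "cx", "cy" (pixels), "k1" (the pictures are not rectified: a ray, as slopes to the right and down, at radius r is drawn at 1 + k1 r^2 times it, then the intrinsics apply), "xyz" and "rotation" of the camera in the world. Camera axes: x right, y down, z forward; pixel columns grow to the right and rows downward; lengths in m; the calibration is good to about 2 mm. A picture is of the moment at which its call begins: read the wrist's pose just before it. camera_model takes no time and is no camera call; for the wrist camera it gives the pose at the moment of the call.
- robot.finish_job(): hands the job in; it is judged then, once.
The state is a dict: "time": time; "joint_positions": joint angles; "qvel": joint speeds; "joint_efforts": joint torques, N m; "tool_pos": TCP position; "eef_rot": TCP orientation; "wrist_force": force on the tool from outside, world axes, zero at the start; "moment": the same for the moment, N m; "finger_gap": finger opening in m; "finger_force": force on a finger pad.
Only numpy, scipy, OpenCV 4.12 (cv2) and the standard library are available. Lean on these libraries where they do the work, as an engineer would, in place of code of your own. Each camera call takes 0.05 s, during which the arm holds its last target. There are 200 camera calls.

## Working session

There is one attempt and no reset: what is moved stays moved. The work goes in short steps, Python scripts to look and compute and a shell command to move; the robot and the scene stay as the last step left them, time stands still between calls to the robot, and variables do not carry over. Pictures are saved under pics/ and viewed, at most 10 in all, crops included, and the job is handed in when it is done.

```bash
mkdir -p pics
cat > h.py <<'E'
import numpy as np, cv2
from workcell import read_state, cams, robot
from scipy.spatial.transform import Rotation as R
def grab(n):
    m=cams.camera_model(n); im,d=cams.read_camera(n); return m,im,d
def rotm(m):
    r=np.array(m["rotation"],float); return r if r.shape==(3,3) else R.from_quat(r).as_matrix()
def cloud(m,d):
    v,u=np.mgrid[0:480,0:640]; K=np.array([[m["fx"],0,m["cx"]],[0,m["fy"],m["cy"]],[0,0,1.]])
    p=cv2.undistortPoints(np.stack([u,v],-1).reshape(-1,1,2).astype(float),K,np.array([m["k1"],0,0,0.])).reshape(480,640,2)
    P=np.dstack([p*d[...,None],d]); return P@rotm(m).T+np.array(m["xyz"])
E
python3 - <<'E'
from h import *
for n in ("side","top"):
    m,im,d=grab(n); np.savez(f"{n}.npz",im=im,P=cloud(m,d),d=d); print(n,m)
    cv2.imwrite(f"pics/{n}0.png",im[...,::-1])
s=read_state(); print(s)
E
```

```text
side {'fx': 614.177694250251, 'fy': 614.177694250251, 'cx': 306.74997031691873, 'cy': 239.23391700118665, 'k1': -0.20530946534431374, 'xyz': array([-0.24590368,  0.85576487,  1.07045376]), 'rotation': array([-0.33605095,  0.82789103, -0.41363101,  0.17485875])}
top {'fx': 470.50200646971496, 'fy': 470.50200646971496, 'cx': 322.903889530202, 'cy': 231.19548045826048, 'k1': 0.00954708284183603, 'xyz': array([0.53107361, 0.00289022, 1.31195611]), 'rotation': array([-0.70367564,  0.71012535, -0.02085585,  0.01129609])}
{'time': 0.1, 'joint_positions': array([-1.23999873e+00,  2.76521338e-01,  1.50598128e+00,  5.83462611e-06,
        1.36070664e+00, -1.21020113e-01]), 'qvel': array([ 0.00024695, -0.00133508, -0.00107803,  0.00096151, -0.00170782,
       -0.00112475]), 'joint_efforts': array([ 1.35848572e-03, -4.05457842e+01, -2.37780279e+01,  7.03284913e-02,
        2.98669317e-02, -4.35544985e-05]), 'tool_pos': array([ 0.25085003, -0.5167756 ,  0.1693073 ]), 'eef_rot': array([ 9.74590751e-01,  2.23991549e-01, -8.17890565e-05, -8.04155039e-04]), 'wrist_force': array([-0.05373951, -0.08739361,  0.4056031 ]), 'moment': array([6.97934745e-02, 4.76228456e-03, 6.90880546e-06]), 'finger_force': 0.0, 'finger_gap': 0.093597157915113}
```

View pics/side0.png

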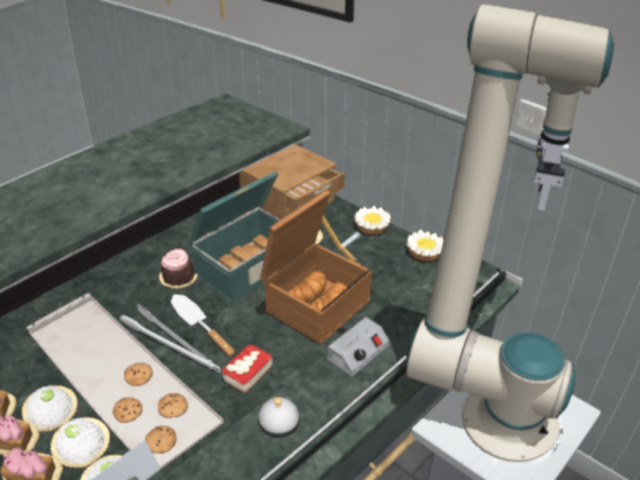

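View pics/top0.png

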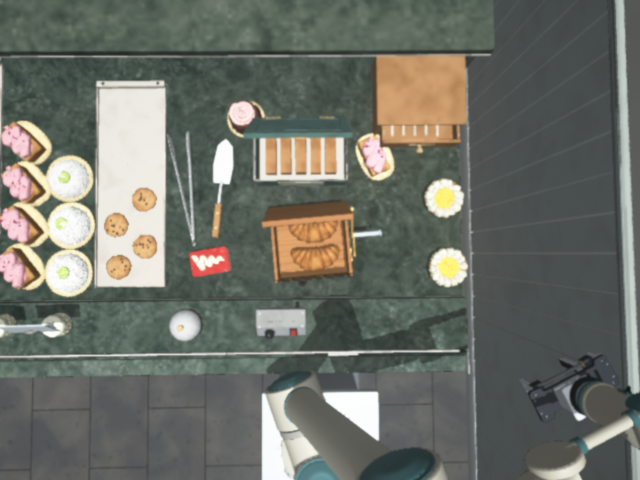

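The side picture shows the wooden box open at about (315,285). The top picture shows the box rim spanning columns 272–355 and rows 205–282, with the pin sticking out to the right at (355–382, 234). Next I measure the pin and the box.

Run:
```python
from h import *
f=np.load("top.npz");P=f["P"];im=f["im"]
sub=P[225:245,350:390]
for v in range(228,241): print(v,[f"{z*1000:.0f}" for z in P[v,350:390,2]])
# pin points
M=(P[...,2]>.108)&(P[...,2]<.135); M[:, :358]=0; M[:,386:]=0; M[:225]=0; M[245:]=0
q=P[M]; print(len(q),q.min(0),q.max(0)); c=q.mean(0); print("mean",c)
u,s,vt=np.linalg.svd(q[:,:2]-c[:2]); print("dir",vt[0])
# rim
M=(P[...,2]>.092)&(P[...,2]<.108); M[:200]=0;M[290:]=0;M[:,:262]=0;M[:,362:]=0
q=P[M]; print("rim",len(q)); r=cv2.minAreaRect((q[:,:2]*1000).astype(np.float32)); print(r, cv2.boxPoints(r), np.median(q[:,2]))
c=cv2.resize(im[195:295,250:390],None,fx=5,fy=5,interpolation=cv2.INTER_CUBIC); cv2.imwrite("pics/crop1.png",c[...,::-1])
```

```text
228 ['0', '142', '143', '-2', '-3', '2', '1', '0', '3', '-0', '-2', '2', '-2', '-0', '1', '-2', '-2', '-1', '-3', '3', '-1', '3', '-0', '4', '-3', '-3', '0', '3', '-8', '-3', '-1', '-2', '-3', '3', '-1', '3', '-2', '-2', '-1', '-4']
229 ['-1', '140', '142', '3', '2', '3', '2', '2', '2', '-3', '-3', '-4', '1', '-3', '-0', '1', '3', '-5', '-2', '-2', '4', '-1', '-4', '3', '-2', '-1', '4', '5', '0', '3', '-3', '3', '-1', '-3', '1', '-4', '-2', '0', '4', '5']
230 ['0', '140', '138', '0', '-3', '1', '-0', '-5', '-2', '-1', '-4', '-1', '-4', '9', '8', '0', '-2', '-2', '5', '-3', '-3', '-2', '1', '-0', '3', '2', '-0', '-4', '117', '120', '0', '0', '-4', '3', '-1', '-3', '1', '-3', '0', '4']
231 ['-3', '134', '136', '1', '2', '-1', '1', '-6', '5', '-3', '-0', '-2', '2', '1', '-1', '-1', '-0', '-1', '-4', '1', '-3', '118', '119', '120', '123', '120', '1312', '119', '124', '125', '125', '-4', '-3', '1', '-3', '4', '-1', '-2', '-1', '-1']
232 ['2', '131', '135', '-1', '4', '7', '0', '1', '0', '2', '112', '117', '121', '117', '120', '122', '118', '120', '123', '119', '120', '123', '121', '115', 
[... 1769 characters left out ...]
 '3', '2', '3', '1', '-2', '2', '1', '-7', '-2', '-0', '0', '2', '-0', '0', '-1', '-0']
240 ['-3', '-2', '-1', '117', '-2', '1', '4', '0', '-0', '-1', '5', '-4', '3', '2', '-1', '3', '1', '3', '-2', '2', '1', '0', '-2', '-1', '-0', '-2', '-0', '1312', '-0', '1', '-2', '-3', '-3', '-5', '-0', '3', '4', '2', '1', '1']
111 [ 0.57208444 -0.15852478  0.11048721] [ 0.58717821 -0.10199406  0.12757233]
mean [ 0.57826378 -0.13135825  0.12118789]
dir [-0.0695367   0.99757939]
rim 635
((559.335205078125, 14.334907531738281), (193.50701904296875, 211.6251983642578), 4.573142051696777) [[454.45306  112.09632 ]
 [471.32635  -98.85514 ]
 [664.21735  -83.426506]
 [647.34406  127.524956]] 0.10044236847202015
```

View pics/crop1.png

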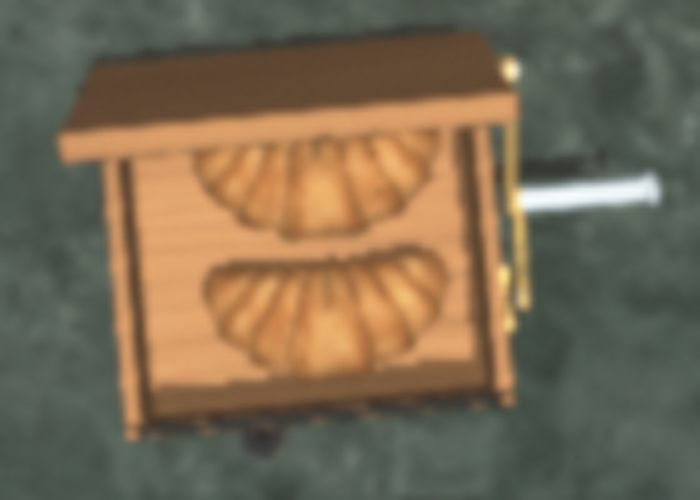

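The crop shows the pin running from about (520,198) to its collar at (655,190), with the brass links along column 515. The lid leans over the rear half. That gives a pin middle near (0.579, −0.137, 0.117) and a box yaw of about 0.075 rad. Next I compute the linkage and the first move.

```bash
cat >> h.py <<'E'
YAW=0.075; PIN=np.array([.5787,-.137,.117])
Rb=R.from_euler("z",YAW)
ORG=PIN-Rb.apply([.014,-.156,.117])
def box(p): return ORG+Rb.apply(np.array(p)/1000.)
def toolR(ry=0): # down, tool y along box x (closing along box x)
    return Rb*R.from_euler("y",ry)*R.from_matrix(np.array([[0,1,0],[1,0,0],[0,0,-1.]]))
def go(p,Rt=None):
    s=read_state(); R0=R.from_quat(s["eef_rot"]); Rt=Rt or toolR()
    return np.r_[R0.inv().apply(np.array(p)-s["tool_pos"])*100,(R0.inv()*Rt).as_rotvec()].round(3)
E
python3 - <<'E'
from h import *
print("org",ORG,"hinge",box([90,0,100]),"piv",box([-35,-156,88]),"edge",box([63.4,0,253]))
print(go(box([14,-160,117+60-19])))
# linkage: pin angle th -> lid, knee
S=np.array([-35,88.]);H=np.array([90,100.]);K0=np.array([14,117.])
t0=np.arctan2(29,49);A0=K0+91*np.array([np.cos(t0+.3),np.sin(t0+.3)]);rA=np.linalg.norm(A0-H);a0=np.arctan2(*(A0-H)[::-1])
for deg in range(0,76,5):
    t=t0+np.radians(deg);K=S+57*np.array([np.cos(t),np.sin(t)]);D=H-K;d=np.linalg.norm(D)
    c=(d*d+91**2-rA**2)/(2*d*91)
    if abs(c)>1: print(deg,"x");continue
    a=np.arctan2(D[1],D[0])+np.arccos(c);A=K+91*np.array([np.cos(a),np.sin(a)])
    print(deg,(K-K0).round(1),"knee %.2f lid %.3f"%(t-a+.3,np.arctan2(*(A-H)[::-1])-a0))
E
```

```text
org [ 5.53050322e-01  1.75124397e-02 -2.77555756e-17] hinge [0.64279732 0.02425611 0.1       ] piv [ 0.52983775 -0.14067156  0.088     ] edge [0.61627209 0.02226298 0.253     ]
[ 4.5929e+01 -1.9479e+01  1.1710e+00 -1.0000e-03 -1.0000e-03 -1.1940e+00]
0 [0.1 0. ] knee 0.00 lid -0.001
5 [-2.7  4.2] knee 0.15 lid -0.017
10 [-5.7  8.1] knee 0.29 lid -0.022
15 [-9.1 11.7] knee 0.43 lid -0.018
20 [-12.8  15.1] knee 0.57 lid -0.005
25 [-16.8  18. ] knee 0.70 lid 0.016
30 [-21.   20.7] knee 0.83 lid 0.043
35 [-25.5  22.9] knee 0.95 lid 0.077
40 [-30.1  24.8] knee 1.07 lid 0.116
45 [-34.8  26.2] knee 1.19 lid 0.159
50 [-39.7  27.2] knee 1.31 lid 0.206
55 [-44.6  27.8] knee 1.42 lid 0.257
60 [-49.6  28. ] knee 1.54 lid 0.311
65 [-54.6  27.7] knee 1.65 lid 0.368
70 [-59.5  27. ] knee 1.76 lid 0.427
75 [-64.3  25.9] knee 1.87 lid 0.488
```

```bash
python3 -m creep '10 -4.2 0 0 0 -0.26 -0.2;20 -8.5 0 0 0 -0.55 -0.2;30 -12.7 0.5 0 0 -0.8 -0.2;40 -17 1 0 0 -1.05 -0.2;45.93 -19.48 1.17 0 0 -1.194 -0.2;45.93 -19.48 1.17 0 0 -1.194 -0.2;45.93 -19.48 1.17 0 0 -1.194 -0.2;45.93 -19.48 1.17 0 0 -1.194 -0.2;45.93 -19.48 1.17 0 0 -1.194 -0.2;45.93 -19.48 1.17 0 0 -1.194 -0.2' 6
python3 - <<'E'
from h import *
s=read_state(); m,im,d=grab("wrist"); P=cloud(m,d); np.savez("w.npz",im=im,P=P)
print(s["tool_pos"],go(box([14,-160,98])),s["time"],s["finger_gap"],m["xyz"])
cv2.imwrite("pics/w1.png",im[...,::-1])
E
```

```text
time: 1.35
tool_pos: [0.5785, -0.1416, 0.1578]
eef_rot: [0.68, 0.733, -0.001, -0.001]
wrist_force: [-0.1, -0.9, 0.7]
finger_gap: 0.0563
finger_force: 0.0
[ 0.57851486 -0.14160441  0.1577589 ] [ 1.240e-01  9.100e-02  5.999e+00 -1.000e-03  0.000e+00 -1.000e-03] 1.35 0.05629535529799394 [ 0.57329827 -0.06791157  0.3726563 ]
```

View pics/w1.png

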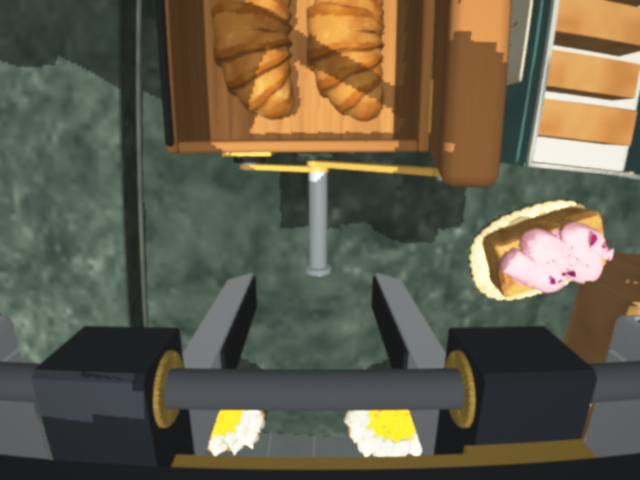

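The wrist picture shows the pin upright at column 317, rows 165–275, centred between the fingertips at columns 255 and 373. Next I refine its position from the wrist depth.

Run:
```python
from h import *
f=np.load("w.npz");P=f["P"]
b=Rb.inv().apply((P-ORG).reshape(-1,3)).reshape(P.shape)*1000
M=(b[...,2]>105)&(b[...,2]<135); M[:178]=0;M[278:]=0;M[:,300:335]&=True;M[:,:300]=0;M[:,335:]=0
for v in range(180,278,8):
    r=b[v][M[v]]; 
    if len(r): print(v,len(r),"x %.1f [%.1f %.1f] y %.1f z %.1f"%((r[:,0].min()+r[:,0].max())/2,r[:,0].min(),r[:,0].max(),r[:,1].mean(),np.median(r[:,2])))
M[:266]=0;print("collar",b[M].min(0),b[M].max(0))
```

```text
180 18 x 15.5 [10.1 20.9] y -114.0 z 122.4
188 18 x 15.5 [10.0 21.0] y -119.2 z 122.2
196 18 x 15.6 [10.1 21.1] y -124.3 z 121.8
204 18 x 15.6 [10.0 21.1] y -129.5 z 121.8
212 18 x 15.6 [10.0 21.2] y -134.8 z 121.9
220 18 x 15.6 [10.0 21.2] y -140.1 z 121.7
228 18 x 15.6 [10.0 21.2] y -145.4 z 122.4
236 18 x 15.6 [10.0 21.3] y -150.7 z 122.2
244 18 x 15.7 [10.0 21.3] y -156.3 z 121.5
252 18 x 15.7 [10.0 21.4] y -161.8 z 121.7
260 17 x 15.3 [9.9 20.7] y -167.4 z 121.8
268 26 x 15.7 [7.2 24.2] y -172.9 z 121.7
collar [   7.16372901 -177.01063896  116.97918511] [  24.26031877 -171.03238334  127.09378798]
```

```bash
sed -i 's/^ORG=.*/ORG=PIN-Rb.apply([.014,-.156,.117])+Rb.apply([.0014,.0015,0])/' h.py
python3 -m creep '0.3 0.22 2 0 0 0 -0.2;0.3 0.22 4 0 0 0 -0.2;0.3 0.22 6 0 0 0 -0.2;0.3 0.22 6 0 0 0 -0.2;0.3 0.22 6 0 0 0 0.3;0.3 0.22 6 0 0 0 0.5;0.3 0.22 6 0 0 0 0.6;0.3 0.22 6 0 0 0 0.7;0.3 0.22 6 0 0 0 0.8;0.3 0.22 6 0 0 0 0.8' 3
python3 - <<'E'
from h import *
s=read_state(); print(s["tool_pos"],s["wrist_force"],s["finger_gap"],s["finger_force"], go(box([14,-158,98])))
E
```

```text
time: 2.65
tool_pos: [0.5812, -0.1383, 0.0984]
eef_rot: [0.68, 0.733, -0.0, 0.0]
wrist_force: [-0.5, 0.2, -0.6]
finger_gap: 0.0093
finger_force: 0.0
[ 0.58119209 -0.13832451  0.09837029] [-0.51190608  0.19779276 -0.58779382] 0.009280319819042777 0.0 [ 0.101 -0.099  0.037 -0.     0.     0.   ]
```

Run:
```python
from h import *
m,im,d=grab("wrist"); cv2.imwrite("pics/w2.png",im[...,::-1]); P=cloud(m,d); np.savez("w.npz",im=im,P=P)
```

```text
(no output)
```

View pics/w2.png

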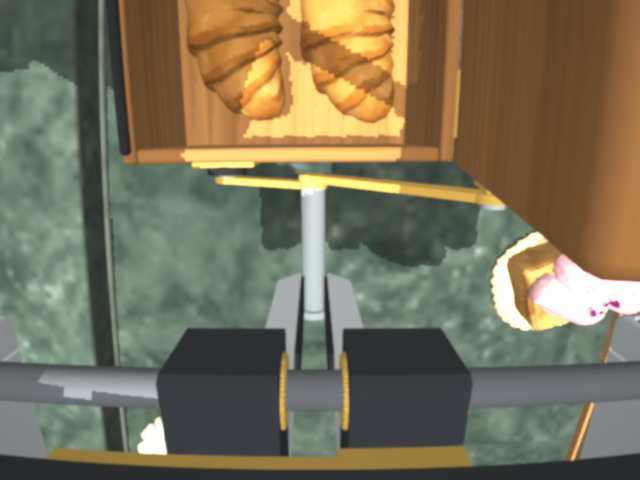

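The fingers straddle the pin at column 314, rows 185–315, with a sliver of space on each side. I close further.

```bash
python3 -m creep '0 0 0 0 0 0 0.85;0 0 0 0 0 0 0.85;0 0 0 0 0 0 0.9;0 0 0 0 0 0 0.9;0 0 0 0 0 0 1;0 0 0 0 0 0 1;0 0 0 0 0 0 1;0 0 0 0 0 0 1;0 0 0 0 0 0 1;0 0 0 0 0 0 1' 3
python3 - <<'E'
from h import *
s=read_state(); print(s["tool_pos"],s["wrist_force"],s["moment"],s["finger_gap"],s["finger_force"])
m,im,d=grab("wrist"); P=cloud(m,d)
b=Rb.inv().apply((P-ORG).reshape(-1,3)).reshape(P.shape)*1000
print("tcp box",Rb.inv().apply(s["tool_pos"]-ORG)*1000)
for v in (200,230,260,290,300,310):
    print(v,[f"{x:.0f}/{z:.0f}" for x,z in zip(b[v,262:366:5,0],b[v,262:366:5,2])], b[v,314,1].round(0))
cv2.imwrite("pics/w3.png",cv2.resize(im[160:400,200:430],None,fx=2.5,fy=2.5)[...,::-1])
E
```

```text
time: 3.95
tool_pos: [0.5812, -0.1384, 0.0984]
eef_rot: [0.68, 0.733, -0.0, 0.0]
wrist_force: [0.1, -0.8, 0.3]
finger_gap: 0.0004
finger_force: 0.0
[ 0.58119404 -0.1384163   0.09838293] [ 0.11634403 -0.84808677  0.28966496] [-0.01838008 -0.12303107 -0.00568251] 0.00035592445829164967 0.0
tcp box [  14.98090223 -159.09919514   98.38292537]
200 ['-27/0', '-23/-0', '-19/-0', '-15/0', '-11/0', '-7/0', '-3/1', '1/-0', '9/121', '11/122', '14/123', '16/123', '19/122', '25/-1', '29/0', '33/0', '37/-1', '41/1', '45/1', '49/-1', '53/0'] -116.0
230 ['-28/-0', '-24/-0', '-20/-0', '-15/0', '-11/1', '-7/0', '-3/1', '1/0', '9/120', '11/122', '14/123', '16/122', '19/120', '25/0', '30/-0', '34/-0', '38/0', '42/1', '46/-0', '50/0', '54/-1'] -131.0
260 ['-29/1', '-24/-0', '-20/-0', '-16/0', '-12/-0', '-8/-0', '-4/-1', '1/-0', '9/119', '11/123', '14/123', '16/122', '19/120', '26/1', '30/-1', '34/1', '38/1', '42/-0', '47/-0', '51/1', '55/0'] -146.0
290 ['-29/1', '-25/0', '-21/-1', '-17/0', '-12/0', '3/155', '5/156', '8/155', '10/156', '12/157', '14/153', '16/153', '18/156', '20/155', '23/156', '25/156', '27/155', '43/0', '47/1', '51/0', '56/0'] -163.0
300 ['-30/1', '-26/1', '-21/-0', '-17/1', '-13/0', '4/167', '6/166', '8/167', '10/167', '12/167', '14/164', '16/164', '18/167', '20/166', '22/167', '24/166', '26/167', '43/0', '48/-1', '52/0', '56/1'] -168.0
310 ['-30/-1', '-26/0', '-21/1', '-17/1', '3/176', '5/176', '7/175', '8/177', '10/176', '12/177', '14/173', '16/173', '18/176', '20/174', '22/176', '24/175', '25/177', '43/1', '48/1', '52/-0', '56/1'] -174.0
```

View pics/w3.png

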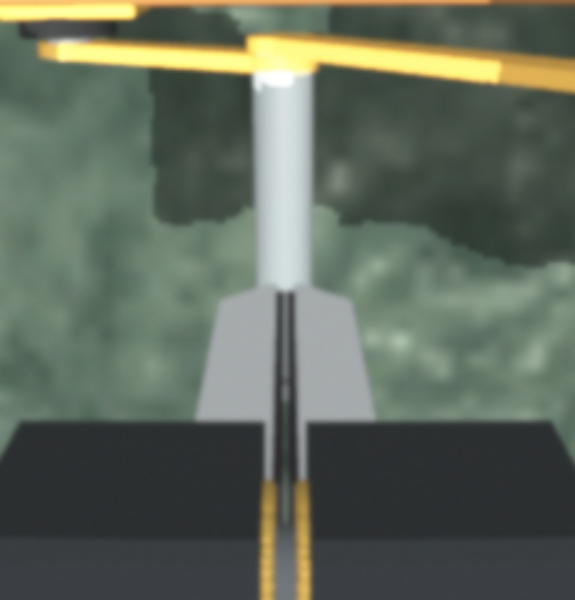

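The fingers have shut fully at (285,290) in the crop and the pin is still visible above them, so they are not around the pin. I check where the fingertips really are relative to the reported TCP.

Run:
```python
from h import *
s0p=np.array([.25085,-.51678,.16931]); R0=R.from_quat([.97459,.22399,-8e-5,-8e-4])
P=np.load("side.npz")["P"]; t=R0.inv().apply((P-s0p).reshape(-1,3))*1000
t=t[(np.abs(t[:,0])<60)&(np.abs(t[:,1])<100)&(t[:,2]>-150)&(t[:,2]<60)]
print("side start tool-frame pts",len(t))
for z in range(-140,60,15):
    q=t[(t[:,2]>=z)&(t[:,2]<z+15)]
    if len(q): print(z,len(q),q.min(0).round(),q.max(0).round())
s=read_state(); m,im,d=grab("wrist"); P=cloud(m,d); Rt=R.from_quat(s["eef_rot"])
t=Rt.inv().apply((P-s["tool_pos"]).reshape(-1,3)).reshape(P.shape)*1000
print("wrist now"); 
for v in range(270,420,10): print(v,t[v,300].round(0),t[v,330].round(0))
T=np.load("top.npz")["P"]; q=R0.inv().apply((T[350:425,515:620]-s0p).reshape(-1,3)).reshape(75,105,3)*1000
for v in range(0,75,8): print(350+v,[f"{a[0]:.0f},{a[1]:.0f},{a[2]:.0f}" for a in q[v,::12]])
```

```text
side start tool-frame pts 464
-140 79 [ -35.  -87. -140.] [  31.   50. -127.]
-125 30 [ -11.  -68. -123.] [   8.  -55. -110.]
-110 38 [  -9.  -67. -109.] [  9. -50. -95.]
-95 43 [-11. -67. -94.] [ 10. -55. -80.]
-80 44 [-11. -67. -79.] [ 10. -51. -65.]
-65 54 [-11. -65. -64.] [  9.  54. -50.]
-50 35 [-11. -67. -50.] [  8.  50. -37.]
-35 1 [  1. -51. -34.] [  1. -51. -34.]
wrist now
270 [-36. -12.  99.] [-36.  13.  99.]
280 [ 10.  -7. -45.] [ 10.   7. -46.]
290 [ 10.  -6. -58.] [ 10.   7. -58.]
300 [ 10.  -6. -68.] [  9.   6. -67.]
310 [ 10.  -5. -78.] [ 10.   6. -78.]
320 [ 10.  -5. -86.] [ 10.   6. -86.]
330 [  34.   -3. -139.] [  34.    3. -139.]
340 [  34.   -3. -143.] [  33.    3. -143.]
350 [  34.   -3. -147.] [  34.    3. -148.]
360 [  34.   -3. -151.] [  34.    3. -151.]
370 [  34.   -3. -154.] [  34.    3. -154.]
380 [  33.   -2. -156.] [  34.    3. -157.]
390 [  31.   -2. -156.] [  31.    3. -157.]
400 [  29.   -2. -156.] [  30.    3. -157.]
410 [  27.   -3. -156.] [  27.    3. -157.]
350 ['-136,127,519', '-119,136,424', '-101,142,335', '-88,149,261', '-74,154,188', '-64,161
[... 596 characters left out ...]
']
390 ['-262,65,528', '34,-84,-165', '28,-65,-176', '17,-43,-175', '28,-36,-219', '25,-21,-236', '33,-13,-269', '32,-1,-287', '33,10,-308']
398 ['-287,53,529', '-263,66,437', '14,-72,-176', '2,-50,-174', '9,-39,-208', '12,-27,-235', '24,-23,-277', '30,-15,-307', '34,-6,-330']
406 ['-314,41,533', '-289,56,443', '-0,-79,-175', '-11,-58,-176', '-14,-41,-190', '-2,-34,-234', '13,-31,-281', '22,-24,-314', '27,-16,-340']
414 ['-340,29,538', '-308,41,434', '-15,-87,-174', '-26,-65,-174', '-237,75,202', '-20,-38,-224', '-5,-34,-270', '9,-30,-312', '20,-25,-347']
422 ['-364,16,537', '-333,30,439', '-308,45,357', '-279,54,271', '-256,65,202', '-238,75,141', '-221,85,87', '-9,-33,-303', '65,-70,-443']
```

Both cameras agree that the real fingertips end about 41 mm short of the reported TCP, and that the body is 41 mm farther back too. So reported z = tip z − 0.041. I reopen, go 4.1 cm lower and grip lightly.

```bash
python3 -m creep '0 0 0 0 0 0 0.2;0 0 0 0 0 0 0.2;0 -0.07 0 0 0 0 0.2;0 -0.07 2 0 0 0 0.2;0 -0.07 4.1 0 0 0 0.2;0 -0.07 4.1 0 0 0 0.2;0 -0.07 4.1 0 0 0 0.6;0 -0.07 4.1 0 0 0 1;0 -0.07 4.1 0 0 0 1;0 -0.07 4.1 0 0 0 1' 3
python3 - <<'E'
from h import *
s=read_state(); print(s["tool_pos"],s["wrist_force"],s["moment"],s["finger_gap"],s["finger_force"],s["time"])
E
```

```text
time: 5.3
tool_pos: [0.5811, -0.1387, 0.0581]
eef_rot: [0.68, 0.733, 0.0, 0.001]
wrist_force: [0.9, 0.5, 1.2]
finger_gap: 0.0119
finger_force: 3.0
[ 0.58111555 -0.13866347  0.05808957] [0.86462726 0.5214088  1.17792441] [-0.02472252 -0.17166715  0.05610954] 0.011931204020166635 3.000763915479183 5.3
```

```bash
python3 -m creep '0 0 0 0 0 0 1;0 -0.1 -0.17 0 0 0 1;0 -0.21 -0.33 0 0 0 1;0 -0.33 -0.5 0 0 0 1;0 -0.45 -0.65 0 0 0 1;0 -0.58 -0.81 0 0 0 1;0 -0.71 -0.95 0 0 0 1;0 -0.85 -1.1 0 0 0 1;0 -0.99 -1.24 0 0 0 1;0 -0.99 -1.24 0 0 0 1' 15
python3 - <<'E'
from h import *
s=read_state(); print(Rb.inv().apply(s["wrist_force"]),s["finger_gap"],s["finger_force"],Rb.inv().apply(s["tool_pos"]-ORG)*1000)
E
```

```text
time: 6.55
tool_pos: [0.5713, -0.1394, 0.0705]
eef_rot: [0.68, 0.733, 0.0, 0.001]
wrist_force: [3.1, -0.8, -0.1]
finger_gap: 0.0117
finger_force: 15.0
[ 3.04705686 -1.0408147  -0.07553116] 0.011713857230474264 14.996819794178009 [   5.06458147 -159.33814252   70.48584727]
```

```bash
python3 -m creep '0 -0.15 -0.13 0 0 0 1;0 -0.3 -0.26 0 0 0 1;0 -0.45 -0.39 0 0 0 1;0 -0.61 -0.5 0 0 0 1;0 -0.78 -0.62 0 0 0 1;0 -0.95 -0.72 0 0 0 1;0 -1.12 -0.82 0 0 0 1;0 -1.29 -0.92 0 0 0 1;0 -1.29 -0.92 0 0 0 1;0 -1.29 -0.92 0 0 0 1'
python3 - <<'E'
from h import *
s=read_state(); print(Rb.inv().apply(s["wrist_force"]),s["finger_gap"],s["finger_force"],Rb.inv().apply(s["tool_pos"]-ORG)*1000)
E
```

```text
time: 7.8
tool_pos: [0.5613, -0.1402, 0.0806]
eef_rot: [0.68, 0.733, 0.002, 0.003]
wrist_force: [7.3, -0.2, 1.5]
finger_gap: 0.0116
finger_force: 15.0
[ 7.23319989 -0.69827803  1.5323141 ] 0.011608800817096691 14.999872148036957 [  -4.98904809 -159.37746227   80.59137646]
```

```bash
python3 -m creep '0 -0.15 -0.07 0 0 0 1;0 -0.3 -0.13 0 0 0 1;0 -0.45 -0.2 0 0 0 1;0 -0.6 -0.25 0 0 0 1;0 -0.8 -0.3 0 0 0 1;0 -0.8 -0.3 0 0 0 1;0 -0.8 -0.3 0 0 0 1;0 -0.8 -0.3 0 0 0 1;0 -0.8 -0.3 0 0 0 1;0 -0.8 -0.3 0 0 0 1'
python3 - <<'E'
from h import *
s=read_state(); print(Rb.inv().apply(s["wrist_force"]),s["finger_gap"],s["finger_force"],Rb.inv().apply(s["tool_pos"]-ORG)*1000)
m,im,d=grab("wrist"); P=cloud(m,d); np.savez("w.npz",im=im,P=P)
b=Rb.inv().apply((P-ORG).reshape(-1,3)).reshape(P.shape)*1000
M=(b[...,1]<-117)&(b[...,1]>-145)&(b[...,2]>100)&(b[...,2]<160); q=b[M]; print(len(q),q.min(0),q.max(0),np.median(q,0))
E
```

```text
time: 9.05
tool_pos: [0.5546, -0.1408, 0.0844]
eef_rot: [0.68, 0.733, 0.003, 0.004]
wrist_force: [9.7, 2.3, 3.7]
finger_gap: 0.0114
finger_force: 15.0
[9.79687266 1.55845233 3.69631682] 0.011423903112776652 15.000462681055069 [ -11.67816122 -159.47543909   84.35932878]
1885 [ -18.26438983 -144.98338837  138.71308081] [  -6.26922235 -117.00232664  147.0202324 ] [ -12.33380535 -130.6033986   144.56486546]
```

The pin is now at box (−12, 139), which is a knee of about 0.98 rad. I ease off, let go and rise.

```bash
python3 -m creep '0 0.2 0.1 0 0 0 1;0 0.3 0.1 0 0 0 0.6;0 0.3 0.1 0 0 0 0.3;0 0.3 0.1 0 0 0 0.3;0 0.3 -3 0 0 0 0.3;0 0.3 -8 0 0 0 0.3;0 0.3 -14 0 0 0 0.3;0 0.3 -19.5 0 0 0 0.3;0 0.3 -19.5 0 0 0 0.3;0 0.3 -19.5 0 0 0 0.3'
python3 - <<'E'
from h import *
s=read_state(); print(s["joint_positions"].round(2),s["wrist_force"])
m,im,d=grab("top"); P=cloud(m,d); b=Rb.inv().apply((P-ORG).reshape(-1,3)).reshape(P.shape)*1000
q=b[105:200,240:360].reshape(-1,3); q=q[(q[:,2]>60)&(q[:,2]<500)]
for x in range(60,320,15):
    r=q[(q[:,0]>=x)&(q[:,0]<x+15)]
    if len(r): print(x,len(r),"z max %.0f y %.0f..%.0f"%(r[:,2].max(),r[:,1].min(),r[:,1].max()))
c=Rb.inv().apply(s["tool_pos"]-ORG)*1000; print("tcp box",c)
# lid plane: inner/outer points
M=(b[...,2]>150)&(b[...,2]<290)&(b[...,0]<110)&(b[...,0]>0)&(np.abs(b[...,1])<80); M[:150]=0; M[260:]=0; q=b[M]; print("lid",len(q),q.min(0),q.max(0))
if len(q)>20: print(np.polyfit(q[:,2],q[:,0],1))
for phi in np.arange(1.25,-.01,-.05):
    C=np.array([90,100])+162*np.array([-np.cos(phi),np.sin(phi)])+14*np.array([np.sin(phi),np.cos(phi)])
    print("%.2f"%phi,"target reported TCP box x %.1f z %.1f"%(C[0]+13,C[1]-41))
E
```

```text
time: 10.35
tool_pos: [0.5517, -0.1402, 0.2758]
eef_rot: [0.68, 0.733, -0.001, -0.001]
wrist_force: [-0.0, 0.3, -0.8]
finger_gap: 0.0327
finger_force: 0.0
[-0.37  0.23  1.31 -0.    1.6  -0.45] [-0.02643345  0.25087022 -0.78651712]
150 200 z max 112 y -107..33
165 204 z max 112 y -107..134
180 36 z max 110 y -109..132
195 35 z max 111 y -110..131
210 32 z max 109 y -111..130
225 172 z max 258 y -117..130
240 586 z max 259 y -118..131
255 395 z max 256 y -118..130
270 332 z max 233 y -120..129
285 294 z max 202 y -121..127
300 286 z max 173 y -122..127
315 204 z max 147 y -106..125
tcp box [ -14.53613408 -158.7178087   275.80892626]
lid 1463 [ 25.93607313 -79.96464091 150.49139192] [ 85.10649698  79.90814677 279.26311727]
[ -0.41586751 148.78423434]
1.25 target reported TCP box x 65.2 z 217.2
1.20 target reported TCP box x 57.3 z 215.1
1.15 target reported TCP box x 49.6 z 212.6
1.10 target reported TCP box x 42.0 z 209.7
1.05 target reported TCP box x 34.5 z 206.5
1.00 target reported TCP box x 27.3 z 202.9
0.95 target reported TCP box x 20.2 z 198.9
0.90 target reported TCP box x 13.3 z 194.6
0.85 target reported TCP box x 6.6 z 189.9
0.80 target reported TCP box x 0.2 z 185.0
0.75 target reported TCP box x -6.0 z 179.7
0.70 target reported TCP box x -11.9 z 174.1
0.65 target reported TCP box x -17.5 z 168.2
0.60 target reported TCP box x -22.8 z 162.0
0.55 target reported TCP box x -27.8 z 155.6
0.50 target reported TCP box x -32.5 z 149.0
0.45 target reported TCP box x -36.8 z 142.1
0.40 target reported TCP box x -40.8 z 135.0
0.35 target reported TCP box x -44.4 z 127.7
0.30 target reported TCP box x -47.6 z 120.2
0.25 target reported TCP box x -50.5 z 112.6
0.20 target reported TCP box x -53.0 z 104.9
0.15 target reported TCP box x -55.1 z 97.1
0.10 target reported TCP box x -56.8 z 89.1
0.05 target reported TCP box x -58.1 z 81.1
-0.00 target reported TCP box x -59.0 z 73.0
```

```bash
python3 -m creep '0 1 -2 0 0 0 1;4 3 -2 0 0 0 1;8 5.5 -2 0 0 0 1;12 8 -2 0 0 0 1;15.9 10.4 -2 0 0 0 1;15.9 10.4 -2 0 0 0 1;15.9 10.4 2 0 0 0 1;15.9 10.4 5.8 0 0 0 1;15.9 9.4 5.8 0 0 0 1;15.9 9.4 5.8 0 0 0 1' 15
python3 - <<'E'
from h import *
s=read_state(); print("tcp box",Rb.inv().apply(s["tool_pos"]-ORG)*1000,s["wrist_force"],s["finger_gap"])
E
```

```text
time: 11.65
tool_pos: [0.6338, 0.0243, 0.2199]
eef_rot: [0.68, 0.733, -0.0, 0.0]
wrist_force: [-0.0, 0.3, 0.3]
finger_gap: 0.0004
finger_force: 0.0
tcp box [ 79.66222578  -0.75227254 219.88771115] [-0.01278975  0.30122949  0.29816811] 0.00042001154802353153
```

```bash
python3 -m creep '0 -1 0.2 0 0 0 1;0 -1.8 0.4 0 0 0 1;0 -2.24 0.48 0 0 0 1;0 -2.6 0.6 0 0 0 1;0 -3 0.73 0 0 0 1;0 -3.4 0.88 0 0 0 1;0 -3.77 1.02 0 0 0 1;0 -4.15 1.18 0 0 0 1;0 -4.52 1.34 0 0 0 1;0 -4.52 1.34 0 0 0 1'
python3 - <<'E'
from h import *
s=read_state(); print("tcp box",Rb.inv().apply(s["tool_pos"]-ORG)*1000,Rb.inv().apply(s["wrist_force"]),s["finger_gap"])
m,im,d=grab("top"); cv2.imwrite("pics/top2.png",cv2.resize(im[170:300,230:410],None,fx=4,fy=4)[...,::-1])
E
```

```text
time: 12.9
tool_pos: [0.5884, 0.0215, 0.2049]
eef_rot: [0.68, 0.733, -0.001, -0.001]
wrist_force: [2.0, -0.3, 2.4]
finger_gap: 0.0009
finger_force: 0.8
tcp box [ 3.41852271e+01 -1.35086329e-01  2.04943136e+02] [ 1.9207953  -0.47194733  2.36038944] 0.0009172874687081957
```

View pics/top2.png

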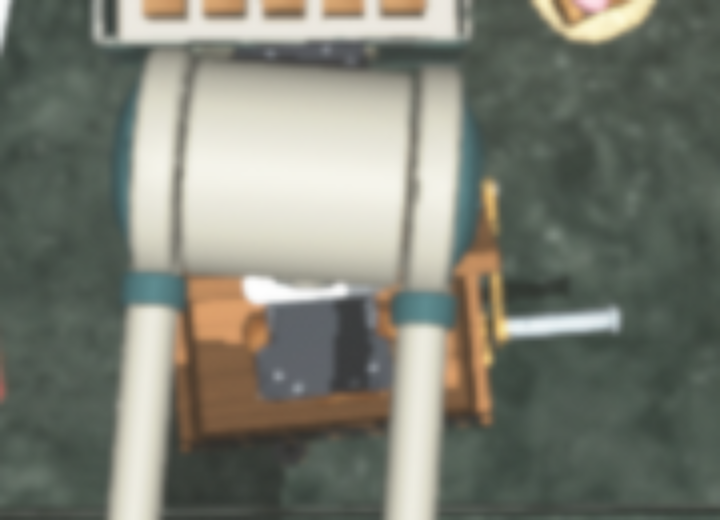

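The arm hides most of the lid, but the pin has moved forward to (560,322), so the stay is folding. The push is only about 3 N. I carry on down the arc.

```bash
python3 -m creep '0 -0.72 0.36 0 0 0 1;0 -1.43 0.76 0 0 0 1;0 -2.12 1.19 0 0 0 1;0 -2.79 1.66 0 0 0 1;0 -3.43 2.15 0 0 0 1;0 -4.05 2.68 0 0 0 1;0 -4.64 3.24 0 0 0 1;0 -5.2 3.83 0 0 0 1;0 -5.73 4.45 0 0 0 1;0 -6.23 5.09 0 0 0 1'
python3 - <<'E'
from h import *
s=read_state(); print("tcp box",Rb.inv().apply(s["tool_pos"]-ORG)*1000,Rb.inv().apply(s["wrist_force"]),s["finger_gap"])
E
```

```text
time: 14.2
tool_pos: [0.5267, 0.0171, 0.1541]
eef_rot: [0.68, 0.733, -0.0, -0.0]
wrist_force: [-0.1, -1.9, 3.3]
finger_gap: 0.0003
finger_force: 1.1
tcp box [-2.77358196e+01  4.48109667e-02  1.54069704e+02] [-0.23735148 -1.86693385  3.33774034] 0.0002756259240622983
```

```bash
python3 -m creep '0 -0.47 0.66 0 0 0 1;0 -0.9 1.35 0 0 0 1;0 -1.3 2.06 0 0 0 1;0 -1.66 2.79 0 0 0 1;0 -1.98 3.54 0 0 0 1;0 -2.27 4.3 0 0 0 1;0 -2.52 5.07 0 0 0 1;0 -2.73 5.85 0 0 0 1;0 -2.85 6.3 0 0 0 1;0 -2.85 6.3 0 0 0 1'
python3 - <<'E'
from h import *
s=read_state(); print("tcp box",Rb.inv().apply(s["tool_pos"]-ORG)*1000,Rb.inv().apply(s["wrist_force"]),s["finger_gap"])
E
```

```text
time: 15.45
tool_pos: [0.4983, 0.0151, 0.0911]
eef_rot: [0.68, 0.733, -0.0, -0.001]
wrist_force: [0.0, 0.5, 0.4]
finger_gap: 0.0003
finger_force: 0.0
tcp box [-56.17553648   0.20864577  91.0893428 ] [0.05945558 0.53151007 0.37108005] 0.00026176706982586903
```

```bash
python3 -m creep '0 -0.05 0.2 0 0 0 1;0 -0.1 0.4 0 0 0 1;0 -0.15 0.6 0 0 0 1;0 -0.2 0.75 0 0 0 1;0 -0.2 0.9 0 0 0 1;0 -0.25 1 0 0 0 1;0 -0.25 1 0 0 0 1;0 -0.25 1 0 0 0 1;0 -0.25 1 0 0 0 1;0 -0.25 1 0 0 0 1'
python3 - <<'E'
from h import *
s=read_state(); print("tcp box",Rb.inv().apply(s["tool_pos"]-ORG)*1000,Rb.inv().apply(s["wrist_force"]),s["finger_gap"])
E
```

```text
time: 16.7
tool_pos: [0.4975, 0.0149, 0.0837]
eef_rot: [0.68, 0.733, 0.001, 0.001]
wrist_force: [-1.7, 2.4, 12.3]
finger_gap: 0.0011
finger_force: 6.5
tcp box [-5.69833225e+01  1.66580477e-02  8.37348958e+01] [-1.46742156  2.52453137 12.25995388] 0.0010747365698735296
```

```bash
python3 -m creep '0 0 0.03 0 0 0 1;0 0 0.05 0 0 0 1;0 0 0.08 0 0 0 1;0 0 0.1 0 0 0 1;0 0 0.12 0 0 0 1;0 0 0.12 0 0 0 1;0 0 0.12 0 0 0 1;0 0 0.12 0 0 0 1;0 0 0.12 0 0 0 1;0 0 0.12 0 0 0 1'
python3 - <<'E'
from h import *
s=read_state(); print("tcp box",Rb.inv().apply(s["tool_pos"]-ORG)*1000,Rb.inv().apply(s["wrist_force"]),s["finger_gap"])
E
```

```text
time: 17.95
tool_pos: [0.4974, 0.0149, 0.0831]
eef_rot: [0.68, 0.733, 0.001, 0.001]
wrist_force: [-2.6, 2.1, 16.4]
finger_gap: 0.0004
finger_force: 8.3
tcp box [-5.70459011e+01  4.44081943e-02  8.31060726e+01] [-2.48765412  2.25365552 16.37860045] 0.00037780009815708155
```

```bash
python3 -m creep '0 0 0.02 0 0 0 1;0 0 0.04 0 0 0 1;0 0 0.06 0 0 0 1;0 0 0.08 0 0 0 1;0 0 0.08 0 0 0 1;0 0 0.08 0 0 0 1;0 0 0.08 0 0 0 1;0 0 0.08 0 0 0 1;0 0 0.08 0 0 0 1;0 0 0.08 0 0 0 1'
python3 - <<'E'
from h import *
s=read_state(); print("tcp box",Rb.inv().apply(s["tool_pos"]-ORG)*1000,Rb.inv().apply(s["wrist_force"]),s["finger_gap"])
E
```

```text
time: 19.2
tool_pos: [0.4973, 0.0149, 0.0822]
eef_rot: [0.68, 0.733, 0.001, 0.001]
wrist_force: [-2.8, 2.1, 16.3]
finger_gap: 0.0004
finger_force: 8.4
tcp box [-5.71616187e+01  4.86865251e-02  8.22391488e+01] [-2.61184556  2.25478592 16.31119992] 0.00036704381955538883
```

```bash
python3 -m creep '0 0 0.02 0 0 0 1;0 0 0.04 0 0 0 1;0 0 0.06 0 0 0 1;0 0 0.08 0 0 0 1;0 0 0.1 0 0 0 1;0 0 0.12 0 0 0 1;0 0 0.14 0 0 0 1;0 0 0.14 0 0 0 1;0 0 0.14 0 0 0 1;0 0 0.14 0 0 0 1'
python3 - <<'E'
from h import *
s=read_state(); print("tcp box",Rb.inv().apply(s["tool_pos"]-ORG)*1000,Rb.inv().apply(s["wrist_force"]),s["finger_gap"])
E
```

```text
time: 20.45
tool_pos: [0.4971, 0.0149, 0.0808]
eef_rot: [0.68, 0.733, 0.001, 0.001]
wrist_force: [-4.0, 0.8, 16.5]
finger_gap: 0.0008
finger_force: 8.4
tcp box [-5.73659448e+01  4.08657875e-02  8.07874191e+01] [-3.95041572  1.10862435 16.45486787] 0.0008220865380381865
```

```bash
python3 -m creep '0 0.02 0.02 0 0 0 1;0 0.02 0.04 0 0 0 1;0 0.03 0.06 0 0 0 1;0 0.03 0.08 0 0 0 1;0 0.03 0.1 0 0 0 1;0 0.03 0.12 0 0 0 1;0 0.03 0.14 0 0 0 1;0 0.03 0.14 0 0 0 1;0 0.03 0.14 0 0 0 1;0 0.03 0.14 0 0 0 1'
python3 - <<'E'
from h import *
s=read_state(); print("tcp box",Rb.inv().apply(s["tool_pos"]-ORG)*1000,Rb.inv().apply(s["wrist_force"]),s["finger_gap"])
E
```

```text
time: 21.7
tool_pos: [0.4969, 0.0148, 0.0793]
eef_rot: [0.68, 0.733, 0.0, 0.001]
wrist_force: [-4.4, 1.3, 16.3]
finger_gap: 0.0003
finger_force: 8.4
tcp box [-5.75508033e+01  3.31953766e-02  7.92629622e+01] [-4.26093736  1.5908248  16.28384077] 0.0002793941010054835
```

```bash
python3 -m creep '0 0.02 0.02 0 0 0 1;0 0.02 0.04 0 0 0 1;0 0.03 0.06 0 0 0 1;0 0.03 0.08 0 0 0 1;0 0.03 0.1 0 0 0 1;0 0.03 0.12 0 0 0 1;0 0.03 0.14 0 0 0 1;0 0.03 0.14 0 0 0 1;0 0.03 0.14 0 0 0 1;0 0.03 0.14 0 0 0 1'
python3 - <<'E'
from h import *
s=read_state(); print("tcp box",Rb.inv().apply(s["tool_pos"]-ORG)*1000,Rb.inv().apply(s["wrist_force"]),s["finger_gap"])
E
```

```text
time: 22.95
tool_pos: [0.4969, 0.0148, 0.0787]
eef_rot: [0.68, 0.733, 0.0, 0.0]
wrist_force: [-6.6, 1.5, 22.0]
finger_gap: 0.0007
finger_force: 11.2
tcp box [-5.75901215e+01  4.39077842e-02  7.86527780e+01] [-6.50459678  1.95052064 21.95867575] 0.0006838037070148446
```

The force rose to 22 N and the motion stopped, so the lid has reached its hard stop. I lift off and check it by camera.

```bash
python3 -m creep '0 0 -0.2 0 0 0 1;0 0 -0.5 0 0 0 1;0 0 -3 0 0 0 1;0 0 -8 0 0 0 1;-3 -2 -12 0 0 0 1;-7 -5 -12 0 0 0 1;-11 -8 -12 0 0 0 1;-15 -11 -12 0 0 0 1;-20 -14 -12 0 0 0 1;-25 -14 -12 0 0 0 1'
python3 - <<'E'
from h import *
s=read_state(); print(s["tool_pos"],s["time"])
for n in ("top","side"):
    m,im,d=grab(n); P=cloud(m,d); b=Rb.inv().apply((P-ORG).reshape(-1,3)).reshape(P.shape)*1000
    M=(b[...,2]>108)&(b[...,2]<130)&(np.abs(b[...,0])<80)&(np.abs(b[...,1])<90)
    q=b[M]; A=np.c_[q[:,:2],np.ones(len(q))]; k=np.linalg.lstsq(A,q[:,2],rcond=None)[0]; print(n,len(q),"slope x",k[0],"y",k[1],"z0",k[2])
    if n=="side": cv2.imwrite("pics/s2.png",cv2.resize(im[210:350,240:400],None,fx=4,fy=4)[...,::-1])
E
```

```text
time: 24.2
tool_pos: [0.3739, -0.2461, 0.1954]
eef_rot: [0.681, 0.733, -0.0, -0.0]
wrist_force: [0.4, 0.5, 0.1]
finger_gap: 0.0008
finger_force: 0.0
[ 0.37393951 -0.24610421  0.19538476] 24.2
top 4411 slope x -3.352409196367203e-05 y 9.303760639767233e-05 z0 113.66340916547554
side 3059 slope x 0.0016910926062013334 y -0.0007732385720871093 z0 113.26622151079108
```

View pics/s2.png

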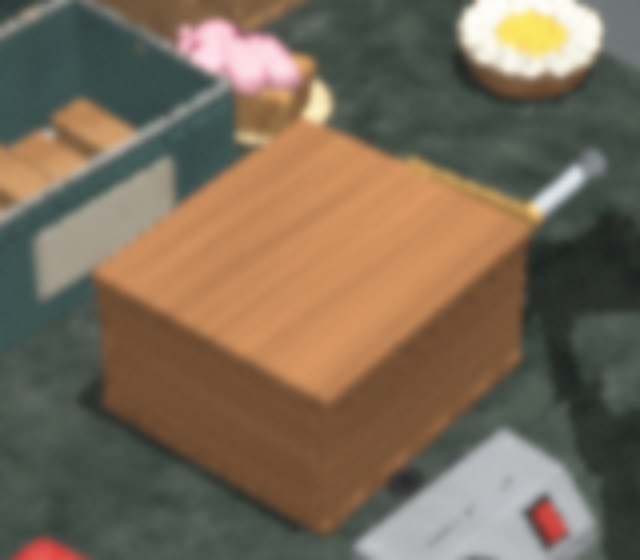

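The lid lies flat at z = 113.5 mm with a slope of 0.002 rad or less. No gap shows along its front edge (100,275)–(325,405), and the pin has folded forward to (570,185). I open the fingers and hand the job in.

```bash
python3 -m creep '0 0 0 0 0 0 0;0 0 0 0 0 0 0;0 0 0 0 0 0 0;0 0 0 0 0 0 0;0 0 0 0 0 0 0;0 0 0 0 0 0 0;0 0 0 0 0 0 0;0 0 0 0 0 0 0;0 0 0 0 0 0 0;0 0 0 0 0 0 0' && python3 -c "
from workcell import robot
print(robot.finish_job())"
```

```text
time: 25.55
tool_pos: [0.3762, -0.2451, 0.1955]
eef_rot: [0.68, 0.733, -0.0, 0.0]
wrist_force: [-1.1, 0.2, -1.0]
finger_gap: 0.0466
finger_force: 0.0
the job is handed in; nothing more can be done
None
```

I unlocked the stay, pressed the lid fully shut (the cameras show it flat to within 0.002 rad), moved the gripper clear and handed the job in at about 25.6 s; the hand-in gave no verdict.

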